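# Tip a plaster arch model onto its base and push it home against the stop bar

## Task

The plaster dental arch model that stands on its end on the metal plate has to lie on its base, teeth up, for measuring. Tip it over by pushing with the fingertips, away from its teeth side, then push it along the plate until its straight front edge is flush against the dark stop bar, with the whole model on the plate; only push it, never pick it up. Leave the other plaster model, the bottle and the small glass dish standing where they are.

Things in the scene. Friction and masses are not known exactly. Their poses are not given: they have to be found in the camera images.
- plate: fixed steel plate with thin scribed lines, 180 mm (its x) x 130 mm (y) x 8 mm, flat on the desk; origin: centre of its underside. Across its +x end, the end farther from the robot, a dark steel stop bar (14 mm deep, 110 mm long in y) stands 14 mm above the plate's top, its near face at plate x = +72 mm. Place and yaw (within 0.4 rad) vary
- stop (a point): point on the plate's top face (8 mm above the desk) at the foot of the stop bar's near face, in the middle of the bar; axes as the plate's: x points square into the bar, y along it, z up
- arch_model: plaster dental arch model, 0.11 kg. Origin: centre of the base's underside. x: from the flat back end (x = -27 mm, 58 mm wide) to the straight front edge (x = +27 mm, 25 mm wide); y across, 68 mm at most; z from the underside through the 21 mm thick base to the horseshoe of teeth, which stands about 12 mm higher. Lying on its base, z is up and x points to the bar
- model_mid (a point): centre of the same model's base block, 10.5 mm above its underside, axes as the model's. At the start the model stands on its back end on the plate, this point 27 mm above the plate: x up, teeth (z) towards the plate's near end, underside towards the bar, turned up to 0.2 rad from square. Pushed near the top towards the bar it tips and drops onto its underside, over 15 mm short of the bar
- model_front (a point): middle of the same model's straight front edge face: 27 mm along the model's x from its centre. Uppermost at the start (54 mm above the plate), 10.5 mm above the plate when the model lies on its base
- spare_mid (a point): bystander: a second, similar plaster arch model (54 x 68 x 35 mm), lying on its base on the desk beside the plate; point in its base block, 10.5 mm above the desk
- bottle_mid (a point): bystander: amber bottle with black cap, 42 mm in diameter, 95 mm high, standing on the desk beside the plate; point at its mid-height
- dish_mid (a point): bystander: small faceted glass dish, 38 mm wide, 27 mm high, on the desk on the left of the plate; point at its mid-height
Things that resemble listed ones, but are neither listed nor needed, are in the scene too. Leave any purple or turquoise look-alike of the arch_model alone.

How it is judged:
By the outcome, as a careful person would: the job done as asked, in the order asked, and still so for the second after the job is handed in, with the robot touching nothing.
It also fails if it takes over 45 s, if anything falls off the work surface, if the arm or the gripper's body presses on something with over 40 N, if the wrist force passes 120 N, or if a joint passes its speed limit or range.

## Robot

A 6-joint arm with a two-finger parallel gripper is mounted at the origin on a cart in front of the work surface, level with it; the furniture and walls round the work are solid. World frame = base frame: x ahead of the robot, y to its left, z up, the work surface at z = 0. Lengths are in m, angles in rad, forces in N, time in s.
With the tool pointing down it reaches from about 0.35 to 1 m from the base axis. Payload 7.1 kg.
Tool frame: the origin (TCP) lies on the centre line of the jaws, within the pads' length; the fingertips stand 25 mm ahead of it and the grasp point (between the pads) lies 6 mm ahead of it; z points along the fingers, y is the line along which they close (so a half turn about z gives the same grasp; the last joint's range is limited). The gripper opens to 85 mm and grips with 20 to 120 N. Pads are 22 mm wide; open, the fingers measure 114 mm over their backs; the gripper's body (76 mm by 85 mm) begins 54 mm behind the grasp point. The pads swing forward as they close: fully open they stand 13 mm farther back than shut.
Start: joints at [1.105, 0.423, 1.63, -0, 1.089, -0.019], TCP at [0.27, 0.564, 0.256] pointing down, gripper open.
Joint ranges: [-3, 3], [-0.9, 2.11], [0.09, 2.58], [-1.31, 4.45], [0.11, 2.69], [-2.54, 2.54]. Speed limits (rad/s): [2.39, 2.39, 3.01, 3.14, 3.14, 3.14].

## Interface

Orientations are given as a 3x3 rotation matrix whose columns are the frame's x, y, z axes.
In Python, from bench import arm, cams gives the robot as it stands. The module is installed in compiled form; this text tells all that it offers.
- The arm moves only by the tool carry_out, never from a script. Its argument "steps" is text: rows parted by semicolons, each of 5 numbers parted by spaces: the shift along the tool's x, y, z in units of 25 mm (1.0 is 25 mm), then the turn about the tool's z in units of 8 degrees (1.0 is 8 degrees), then the opening, from 0 (shut) to 1 (fully open). In form: x y z twist jaw; .... A call has 1 to 20 rows; each row is the pose to reach, as a shift and turn from the pose commanded when the call began, along the tool's axes at that moment; what a row does not reach only later rows make up. A row lasts 1/10 s, in which the tool goes at most 50 mm and 8.59 degrees, less where a joint would pass 70% of its speed; a pose out of reach is approached as far as the arm can. A call with a gripper value outside its range is refused whole. The fingers move at their own pace and stop on an object; "force" is the grip in N (left out, the last holds). Time passes only in rows, so rows that repeat a pose let the fingers close. It gives the time, the measured TCP pose, the force, the opening and the grip force at its end, in the units of the state.
- arm.read_state(): the state, without advancing time (a new reading comes with each control period).
- cams.capture(name): name is "scene" or "side" or "wrist"; returns a dict with "pixels" (480x640x3 uint8, red, green, blue), "range_z" (480x640 float32, m along the optical axis (not along the pixel's ray), 0 where there is no reading), "intrinsics" (3x3 intrinsics, pixels), "k1" (the pictures are not rectified: a ray, as slopes to the right and down, at radius r is drawn at 1 + k1 r^2 times it, then the intrinsics apply), "rvec" (rotation vector, rad) and "tvec" (3), from world to camera coordinates, as OpenCV has them; the wrist camera has in their place "tool_from_camera" (4x4, takes a point from camera to tool coordinates, whose origin is the TCP and whose axes are the flange's). Camera axes: x right, y down, z forward; pixel columns grow to the right and rows downward; lengths in m; the calibration is good to about 2 mm. A picture is of the moment at which its call begins: read the wrist's pose just before it.
- arm.hand_in(): hands the job in; it is judged then, once.
The state is a dict: "time_s": time; "qpos": joint angles; "joint_velocities": joint speeds; "tau": joint torques, N m; "eef_pos": TCP position; "eef_rot": TCP orientation; "ft_force": force on the tool from outside, world axes, zero at the start; "moment": the same for the moment, N m; "width": finger opening in m; "grip_force": force on a finger pad.
Only numpy, scipy, OpenCV 4.12 (cv2) and the standard library are available. Lean on these libraries where they do the work, as an engineer would, in place of code of your own. Each camera call takes 0.05 s, during which the arm holds its last target. There are 200 camera calls.

## Working session

There is one attempt and no reset: what is moved stays moved. The work goes in short steps, Python scripts to look and compute and a tool call to move; the robot and the scene stay as the last step left them, time stands still between calls to the robot, and variables do not carry over. Pictures are saved under pics/ and viewed, at most 10 in all, crops included, and the job is handed in when it is done.

Besides the shell and the picture viewer there is one more tool, called after "Emit:" as name(argument=value, ...), one argument or row to a line, values as JSON. carry_out: Moves the arm, as the interface text tells. Its arguments: {"type":"object","properties":{"steps":{"type":"string"},"force":{"type":"number"}},"required":["steps"]}

```bash
mkdir -p pics; cat > h.py <<'E'
import numpy as np, cv2
from bench import arm, cams
def cap(n):
    st=arm.read_state(); c=cams.capture(n); c['name']=n
    if n=='wrist':
        T=np.eye(4);T[:3,:3]=st['eef_rot'];T[:3,3]=st['eef_pos'];M=T@np.array(c['tool_from_camera'])
        c['R']=M[:3,:3];c['o']=M[:3,3]
    else:
        R=cv2.Rodrigues(np.array(c['rvec'],float))[0];c['R']=R.T;c['o']=-R.T@np.array(c['tvec'],float).ravel()
    return c
def slopes(c,uv):
    uv=np.array(uv,float).reshape(-1,1,2);k=np.array([c['k1'],0,0,0,0],float)
    return cv2.undistortPoints(uv,np.array(c['intrinsics'],float),k).reshape(-1,2)
def onz(c,uv,z):
    s=slopes(c,uv);d=np.c_[s,np.ones(len(s))]@c['R'].T
    return c['o']+d*((z-c['o'][2])/d[:,2])[:,None]
def cloud(c):
    z=c['range_z'];v,u=np.mgrid[:480,:640];s=slopes(c,np.c_[u.ravel(),v.ravel()])
    P=np.c_[s,np.ones(len(s))]*z.reshape(-1,1)
    P=P@c['R'].T+c['o'];P[z.ravel()==0]=np.nan
    return P.reshape(480,640,3)
def save(c,f,crop=None,scale=1):
    im=c['pixels'][:,:,::-1]
    if crop: im=im[crop[1]:crop[3],crop[0]:crop[2]]
    cv2.imwrite('pics/'+f,cv2.resize(im,None,fx=scale,fy=scale))
E
python3 - <<'E'
from h import *
for n in ['scene','side']:
    c=cap(n);save(c,n+'0.png');print(n,c['o'],c['R'][:,2],c['k1'],(c['range_z']>0).mean())
E
```

```text
scene [-0.03149186  0.38548803  0.69713541] [ 0.63241929 -0.37758679 -0.67636829] 0.016866574088402874 0.9959505208333334
side [ 0.4105561  -0.82228148  0.73619314] [ 0.1306664   0.77507523 -0.61821087] -0.01574247615504103 0.9960319010416666
```

View pics/scene0.png

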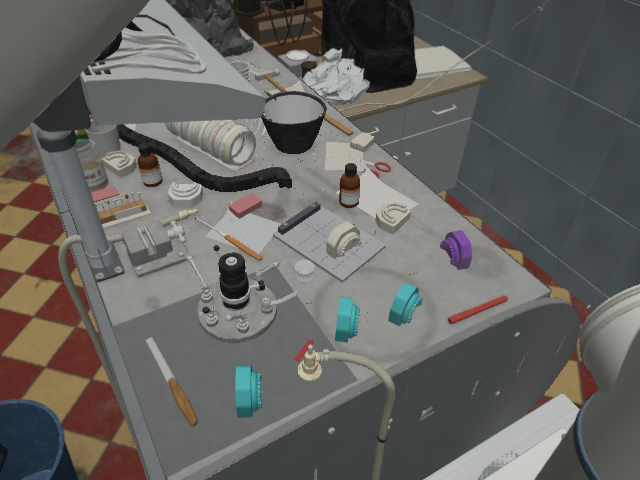

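View pics/side0.png

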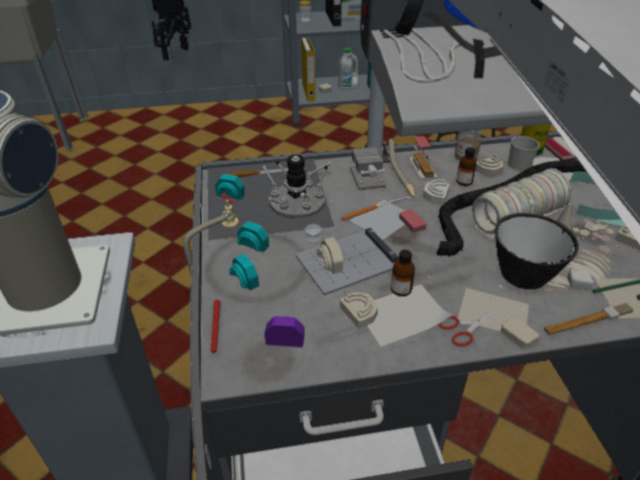

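The arch model to use is the cream one standing on the plate, at scene (343,238) and side (331,254). It could be confused with:
- the spare lying on the desk, at scene (393,215) and side (358,308)
- the cream models at the back, at scene (185,192) and (118,162)
- the turquoise models at scene (347,318), (405,303) and (248,390)
- the purple model at scene (457,249)

The bottle is at scene (349,187), the dish at (304,268) and the stop bar at (299,217).

```bash
python3 - <<'E'
from h import *
a=cap('scene');b=cap('side')
A=cv2.resize(a['pixels'][170:310,250:430,::-1],(720,560)) ; cv2.imwrite('pics/crop1.png',A)
for c,px in((a,dict(desk=(300,310),plate=(350,262),plate2=(300,240),bar=(299,216),top=(345,226),spare=(393,218),dish=(304,268),bottle=(349,170))),(b,dict(plate=(350,275),plate2=(315,265),bar=(380,244),spare=(358,308),desk=(300,340),bottle=(403,257)))):
    P=cloud(c)
    for k,(u,v) in px.items(): print(c['name'],k,P[v,u].round(4))
    # plate outline by height
    m=((P[...,2]>.004)&(P[...,2]<.012)&(P[...,0]>.4)&(P[...,0]<.9)&(abs(P[...,1])<.4)).astype(np.uint8)
    n,l,s,_=cv2.connectedComponentsWithStats(cv2.morphologyEx(m,cv2.MORPH_OPEN,np.ones((3,3),np.uint8)))
    i=1+np.argmax(s[1:,4]);Q=P[l==i];print(s[i],Q.mean(0).round(4),cv2.minAreaRect(Q[:,:2].astype(np.float32)*1000))
    # tall things near plate
    m=((P[...,2]>.013)&(P[...,2]<.12)&(P[...,0]>.4)&(P[...,0]<.9)&(P[...,1]>-.3)&(P[...,1]<.35)).astype(np.uint8)
    n,l,s,_=cv2.connectedComponentsWithStats(m)
    for i in range(1,n):
        if s[i,4]>40: Q=P[l==i];print(s[i],Q.min(0).round(3),Q.max(0).round(3),cv2.minAreaRect(Q[:,:2].astype(np.float32)*1000))
E
```

```text
scene desk [0.4761 0.1112 0.0019]
scene plate [ 0.5261 -0.0207  0.01  ]
scene plate2 [0.6247 0.0307 0.0079]
scene bar [0.6752 0.0056 0.0209]
scene top [ 0.5665 -0.0316  0.0626]
scene spare [ 0.5721 -0.1486  0.0304]
scene dish [0.5468 0.0647 0.0176]
scene bottle [ 0.6806 -0.1106  0.09  ]
[ 275  207  110   73 3190] [ 0.5909 -0.0129  0.0081] ((600.7584838867188, -20.40691375732422), (179.88031005859375, 133.20458984375), 17.331527709960938)
[ 275  110   52   42 1006] [ 0.864 -0.185  0.013] [ 0.9   -0.055  0.102] ((881.6387329101562, -119.77011108398438), (130.3477783203125, 35.40789794921875), 89.09758758544922)
[350 132  25  16 240] [ 0.83  -0.297  0.013] [ 0.887 -0.235  0.026] ((857.3489379882812, -266.2129211425781), (41.020442962646484, 57.00764465332031), 22.52803611755371)
[339 163  21  42 687] [ 0.663 -0.137  0.013] [ 0.701 -0.096  0.099] ((679.8421630859375, -114.20640563964844), (42.08164596557617, 32.12471389770508), 50.61167526245117)
[ 194  167   98   23 1085] [ 0.787 -0.042  0.013] [0.9   0.143 0.033] ((846.8423461914062, 51.705421447753906), (208.52096557617188, 52.1202659
[... 4998 characters left out ...]
11.808345794677734)
[249 259  10  27 151] [ 0.4   -0.073  0.013] [ 0.414 -0.04   0.056] ((407.12945556640625, -56.31809997558594), (14.093365669250488, 33.311256408691406), 0.36027660965919495)
[340 292  38  33 827] [ 0.559 -0.203  0.013] [ 0.625 -0.133  0.038] ((595.740966796875, -162.56378173828125), (56.60834884643555, 68.59474182128906), 22.287654876708984)
[264 316  41  28 912] [ 0.413 -0.228  0.013] [ 0.483 -0.182  0.058] ((449.6690673828125, -202.33175659179688), (37.4378776550293, 67.21446228027344), 74.86092376708984)
[501 316  38  30 592] [ 0.829 -0.297  0.013] [ 0.884 -0.236  0.026] ((856.4361572265625, -267.6554260253906), (39.583251953125, 55.341712951660156), 23.70375633239746)
```

View pics/crop1.png

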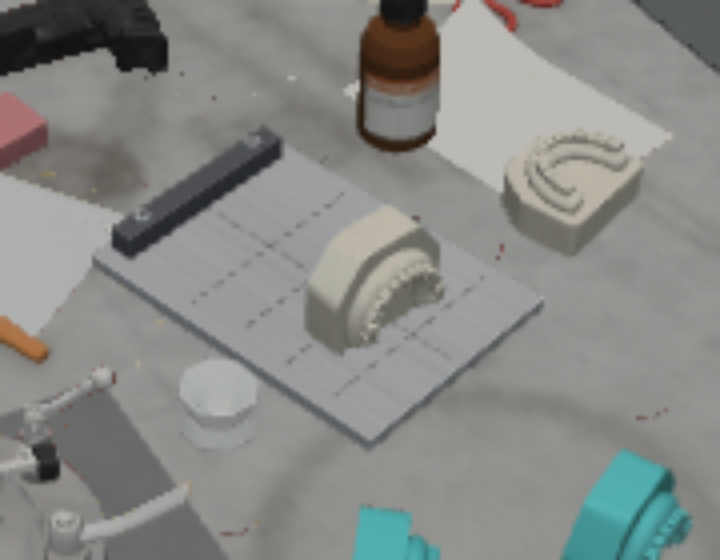

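The depth agrees with the given sizes: plate 180x133 at z≈8 mm, yaw 17.3°, bar top 22 mm, and model top 62 mm. The crop confirms the target: it stands upright with its teeth facing the plate's near end. Next I'll compute the approach.

```bash
cat >> h.py <<'E'
YAW=np.radians(17.4);PC=np.array([.6005,-.021,.008])
Rp=np.array([[np.cos(YAW),-np.sin(YAW),0],[np.sin(YAW),np.cos(YAW),0],[0,0,1]])
def toplate(P): return (P-PC)@Rp
def units(target,yaw=None):
    "tool-axis shift in units to world TCP target, and twist to tool-y along plate-y"
    s=arm.read_state();R=np.array(s['eef_rot']);d=R.T@(np.array(target)-s['eef_pos'])/.025
    y=Rp[:,1];yt=R.T@y;a=np.degrees(np.arctan2(-yt[0],yt[1]));a=(a+90)%180-90
    return d.round(2),round(a/8,2)
E
python3 - <<'E'
from h import *
s=arm.read_state();print(s['eef_pos'],np.round(s['eef_rot'],3),s['width'],s['ft_force'])
for n in('scene','side'):
    P=cloud(cap(n));Q=P.reshape(-1,3);p=toplate(Q)
    bar=p[(abs(p[:,0]-.079)<.012)&(abs(p[:,1])<.06)&(Q[:,2]>.018)&(Q[:,2]<.026)]
    print('bar',bar.min(0),bar.max(0), 'slope',np.polyfit(bar[:,1],bar[:,0],1))
    m=(abs(p[:,0]+.04)<.045)&(abs(p[:,1])<.05)&(p[:,2]>.006)
    t=p[m&(p[:,2]>.048)];print('model',p[m].min(0).round(4),p[m].max(0).round(4),'top',t.min(0).round(4),t.max(0).round(4),np.median(t,0))
E
python3 -c "
from h import *
for x,z in((-.095,.13),(-.095,.075)): print(units(PC*[1,1,0]+Rp@[x,.003,0]+[0,0,z]))"
```

```text
[0.26987922 0.56340315 0.25585637] [[-0.902  0.432 -0.   ]
 [ 0.432  0.902 -0.001]
 [ 0.    -0.001 -1.   ]] 0.08572779844463928 [-0.50281851 -0.04929849  0.38422671]
bar [ 0.07126561 -0.0531343   0.01001022] [0.08880263 0.05779228 0.01779378] slope [-0.00112999  0.07904089]
model [-0.0619 -0.0289  0.006 ] [-0.0213  0.0388  0.0572] top [-0.0487 -0.0184  0.048 ] [-0.024   0.0297  0.0572] [-0.03709837  0.00818334  0.05316   ]
bar [ 0.07155792 -0.05363693  0.01002858] [0.08864901 0.05594658 0.01788738] slope [-0.00500072  0.07882181]
model [-0.0618 -0.0319  0.0063] [-0.0238  0.0381  0.0577] top [-0.0524 -0.0207  0.048 ] [-0.0238  0.0255  0.0577] [-0.03798776 -0.00081814  0.05388158]
(array([-19.17, -17.87,   5.05]), np.float64(-5.37))
(array([-19.17, -17.87,   7.25]), np.float64(-5.37))
```

```bash
python3 - <<'E'
from h import *
a=np.array([.27,.563]);b=np.array([.51,-.047]);d=b-a;L=np.linalg.norm(d);d/=L
for n in('scene','side'):
    Q=cloud(cap(n)).reshape(-1,3);t=(Q[:,:2]-a)@d;w=abs((Q[:,:2]-a)@[-d[1],d[0]])
    for lo in np.arange(0,L+.05,.08):
        m=(t>lo)&(t<lo+.08)&(w<.12);print(n,round(lo,2),np.percentile(Q[m,2],[50,99.8]).round(3) if m.any() else None)
E
```

```text
scene 0.0 [0.298 0.306]
scene 0.08 [0.013 0.014]
scene 0.16 [0.002 0.015]
scene 0.24 [0.002 0.057]
scene 0.32 [0.002 0.086]
scene 0.4 [0.013 0.126]
scene 0.48 [0.001 0.077]
scene 0.56 [0.002 0.06 ]
scene 0.64 [0.002 0.064]
side 0.0 [0.338 0.391]
side 0.08 [0.006 0.016]
side 0.16 [0.005 0.017]
side 0.24 [0.004 0.059]
side 0.32 [0.004 0.088]
side 0.4 [0.02  0.128]
side 0.48 [0.003 0.078]
side 0.56 [0.002 0.057]
side 0.64 [0.004 0.064]
```

Emit:
carry_out(
  steps="-19.17 -17.87 0 -5.37 0;-19.17 -17.87 0 -5.37 0;-19.17 -17.87 0 -5.37 0;-19.17 -17.87 0 -5.37 0;-19.17 -17.87 0 -5.37 0;-19.17 -17.87 0 -5.37 0;-19.17 -17.87 0 -5.37 0;-19.17 -17.87 0 -5.37 0;-19.17 -17.87 0 -5.37 0;-19.17 -17.87 0 -5.37 0;-19.17 -17.87 0 -5.37 0;-19.17 -17.87 0 -5.37 0;-19.17 -17.87 0 -5.37 0;-19.17 -17.87 0 -5.37 0;-19.17 -17.87 0 -5.37 0;-19.17 -17.87 0 -5.37 0;-19.17 -17.87 0 -5.37 0;-19.17 -17.87 0 -5.37 0",
)

```text
time_s: 2.2
eef_pos: [0.5088, -0.045, 0.2564]
eef_rot: [[-0.954, -0.3, -0.0], [-0.3, 0.954, 0.0], [0.0, 0.0, -1.0]]
ft_force: [0.5, 0.1, -0.7]
width: 0.0001
grip_force: 0.0
```

```bash
python3 - <<'E'
from h import *
s=arm.read_state();print(s['time_s'],s['eef_pos'],np.round(s['eef_rot'],3),s['width'],s['ft_force'],s['qpos'])
for x,z in((-.095,.13),(-.095,.075),(-.06,.075)): print(units(PC*[1,1,0]+Rp@[x,.003,0]+[0,0,z]))
c=cap('side')
p=toplate(cloud(c).reshape(-1,3)); m=(abs(p[:,0]+.095)<.03)&(abs(p[:,1])<.05)&(p[:,2]>.1); print('lowest finger',np.sort(p[m,2])[:10]+.008)
E
```

```text
2.2 [ 0.50878975 -0.04501716  0.25636048] [[-0.954 -0.3   -0.   ]
 [-0.3    0.954  0.   ]
 [ 0.     0.    -1.   ]] 9.860068638509657e-05 [ 0.54795017  0.1043886  -0.71654017] [-1.11617906e-01  2.55724947e-01  1.87938925e+00  1.50816475e-04
  1.00671168e+00 -1.98745361e+00]
(array([ 0.01, -0.06,  5.05]), np.float64(0.01))
(array([ 0.01, -0.06,  7.25]), np.float64(0.01))
(array([-1.39, -0.06,  7.25]), np.float64(0.01))
lowest finger [0.2320626  0.23262499 0.2327186  0.23294021 0.2333707  0.23352899
 0.23362116 0.233625   0.23379693 0.23420008]
```

Emit:
carry_out(
  steps="0 0 2 0 0;0 0 4 0 0;0 0 6 0 0;0 0 7.2 0 0;0 0 7.2 0 0;0 0 7.2 0 0;-0.2 0 7.2 0 0;-0.4 0 7.2 0 0;-0.6 0 7.2 0 0;-0.8 0 7.2 0 0;-0.95 0 7.2 0 0;-1.1 0 7.2 0 0;-1.25 0 7.2 0 0;-1.4 0 7.2 0 0;-1.4 0 7.2 0 0",
)

```text
time_s: 3.75
eef_pos: [0.5431, -0.0358, 0.0763]
eef_rot: [[-0.954, -0.298, 0.0], [-0.298, 0.954, -0.0], [-0.0, -0.0, -1.0]]
ft_force: [-1.8, 0.3, 0.7]
width: 0.0003
grip_force: 0.0
```

```bash
cat > m.py <<'E'
from h import *
import sys
for n in('scene','side'):
    c=cap(n);save(c,f'{n}_{sys.argv[1]}.png',(250,150,430,310),4) if len(sys.argv)>1 else 0
    p=toplate(cloud(c).reshape(-1,3));im=c['pixels'].reshape(-1,3).astype(int)
    m=(p[:,0]>-.085)&(p[:,0]<.0715)&(abs(p[:,1])<.062)&(p[:,2]>.005)&(p[:,2]<.06)&(im[:,0]-im[:,2]>12)&(im[:,0]>80)
    q=p[m];print(n,len(q),np.percentile(q,[1,50,99],0).round(4).tolist())
E
python3 m.py 1
```

```text
scene 171 [[-0.0504, -0.0003, 0.0287], [-0.0353, 0.0161, 0.0504], [-0.0124, 0.0295, 0.058]]
side 324 [[-0.0537, -0.0287, 0.0279], [-0.0331, -0.013, 0.0482], [-0.0146, 0.0157, 0.0585]]
```

View pics/side_1.png

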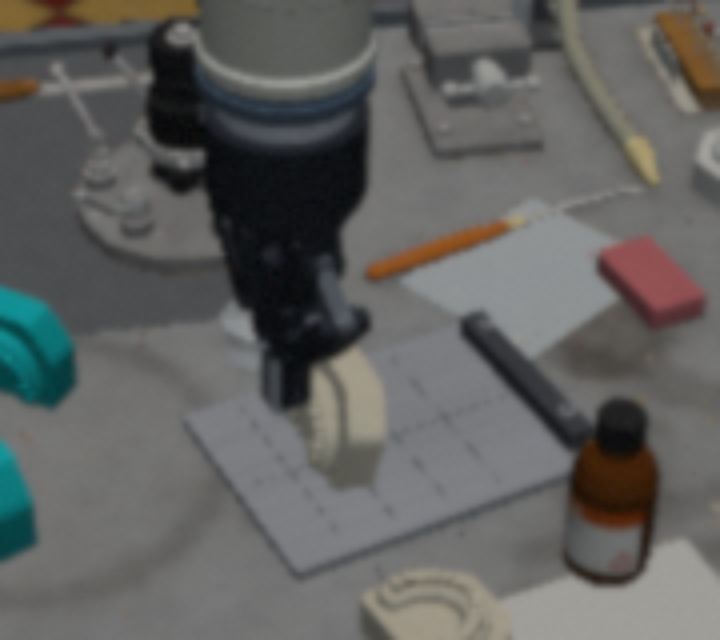

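The side crop shows the fingertips on the teeth side near the top at (290,385), with the model at (345,420) starting to tip towards the bar. I'll keep pushing.

Emit:
carry_out(
  steps="-0.1 0 0 0 0;-0.2 0 0 0 0;-0.3 0 0 0 0;-0.4 0 0 0 0;-0.5 0 0 0 0;-0.6 0 0 0 0;-0.6 0 0 0 0;-0.6 0 0 0 0",
)

```text
time_s: 4.65
eef_pos: [0.5569, -0.0314, 0.0763]
eef_rot: [[-0.954, -0.298, -0.0], [-0.298, 0.954, 0.0], [0.0, 0.0, -1.0]]
ft_force: [0.2, 0.1, -0.1]
width: 0.0004
grip_force: 0.0
```

```bash
python3 m.py
```

```text
scene 434 [[-0.0241, -0.0175, 0.0185], [-0.001, 0.0081, 0.0222], [0.0281, 0.0343, 0.0359]]
side 511 [[-0.0255, -0.0311, 0.0184], [-0.0029, -0.0032, 0.0238], [0.0279, 0.0251, 0.0369]]
```

It has dropped onto its base: x -25 to +29 mm in plate coordinates, with the tooth tops about 34 mm up. I'll back off, open a little and measure.

Emit:
carry_out(
  steps="0.5 0 -0.5 0 0.4;1.2 0 -0.5 0 0.4;1.2 0 -0.5 0 0.4;1.2 0 -0.5 0 0.4;1.2 0 -0.5 0 0.4",
)

```text
time_s: 5.25
eef_pos: [0.5292, -0.0403, 0.0889]
eef_rot: [[-0.954, -0.298, 0.001], [-0.298, 0.954, -0.0], [-0.001, -0.0, -1.0]]
ft_force: [0.3, -1.4, -0.2]
width: 0.0342
grip_force: 0.0
```

```bash
cat > y.py <<'E'
from h import *
import sys
s=arm.read_state();print('tcp plate',toplate(np.array(s['eef_pos'])).round(4),s['width'])
for n in('scene','side','wrist'):
    c=cap(n)
    if len(sys.argv)>1: save(c,f'{n}_{sys.argv[1]}.png',None if n=='wrist' else (270,170,410,300),1 if n=='wrist' else 4)
    p=toplate(cloud(c).reshape(-1,3));im=c['pixels'].reshape(-1,3).astype(int)
    m=(p[:,0]>-.06)&(p[:,0]<.0715)&(abs(p[:,1])<.062)&(p[:,2]>.005)&(p[:,2]<.045)&(im[:,0]-im[:,2]>12)&(im[:,0]>80)
    q=p[m]
    if len(q)<50: print(n,len(q));continue
    print(n,len(q),np.percentile(q,[.5,50,99.5],0).round(4).tolist(),cv2.minAreaRect(q[:,:2].astype(np.float32)*1000))
    h=cv2.convexHull((q[:,:2]*1000).astype(np.float32))
    h=cv2.approxPolyDP(h,2.5,True).reshape(-1,2);print(h.round(1).tolist())
    d=np.roll(h,-1,0)-h;L=np.hypot(*d.T)
    for a,b,l in zip(h,d,L):
        if l>12 and abs(b[1])>3*abs(b[0]): print('  edge x',(a+b/2).round(1),'len',l.round(1),'yaw deg',np.degrees(np.arctan(-b[0]/b[1])).round(1))
E
python3 y.py 2
python3 -c "
from h import *
c=cap('side');q=cloud(c).reshape(-1,3);p=toplate(q);m=(abs(p[:,0]+.075)<.03)&(abs(p[:,1])<.045)&(p[:,2]>.02); print('finger low',np.sort(p[m,2])[:8]+.008)"
```

```text
tcp plate [-0.0738  0.0029  0.0809] 0.03418520959823387
scene 458 [[-0.0246, -0.0208, 0.0185], [-0.0026, 0.0068, 0.0219], [0.0291, 0.0347, 0.0359]] ((2.9324512481689453, 5.202064514160156), (59.66328430175781, 55.1500129699707), 89.13284301757812)
[[28.5, 16.600000381469727], [6.300000190734863, 34.900001525878906], [-20.899999618530273, 34.20000076293945], [-25.0, -18.299999237060547], [-20.0, -24.299999237060547], [24.799999237060547, -16.399999618530273], [30.600000381469727, 8.699999809265137]]
  edge x [-23.   8.] len 52.6 yaw deg -4.5
  edge x [27.7 -3.8] len 25.8 yaw deg -13.0
side 524 [[-0.0258, -0.0321, 0.0189], [-0.0033, -0.0016, 0.0238], [0.0284, 0.0306, 0.0365]] ((1.9703121185302734, -0.7878913879394531), (64.20083618164062, 54.65976333618164), 83.37494659423828)
[[29.700000762939453, 14.899999618530273], [-19.600000381469727, 32.599998474121094], [-27.299999237060547, -24.100000381469727], [-22.899999618530273, -28.5], [-2.4000000953674316, -32.599998474121094], [14.0, -28.200000762939453], [28.200000762939453, -12.199999809265137]]
  edge x [-23.5   4.3] len 57.2 yaw deg -7.7
  edge x [28.9  1.4] len 27.2 yaw deg -3.3
wrist 5494 [[-0.0261, -0.028, 0.0181], [-0.0118, 0.003, 0.0203], [0.008, 0.034, 0.0336]] ((-7.832096099853516, 3.3824424743652344), (64.18270111083984, 34.589515686035156), 84.39436340332031)
[[4.699999809265137, 34.29999923706055], [-6.699999809265137, 34.900001525878906], [-22.600000381469727, 28.600000381469727], [-26.899999618530273, -19.700000762939453], [-6.400000095367432, -29.0], [5.300000190734863, -26.899999618530273], [9.699999809265137, 5.099999904632568]]
  edge x [-24.8   4.4] len 48.5 yaw deg -5.0
  edge x [  7.5 -10.9] len 32.3 yaw deg -7.8
  edge x [ 7.2 19.7] len 29.6 yaw deg 9.6
finger low [0.06407178 0.06538214 0.06548055 0.06550568 0.06569253 0.06658691
 0.06677582 0.06688019]
```

View pics/side_2.png

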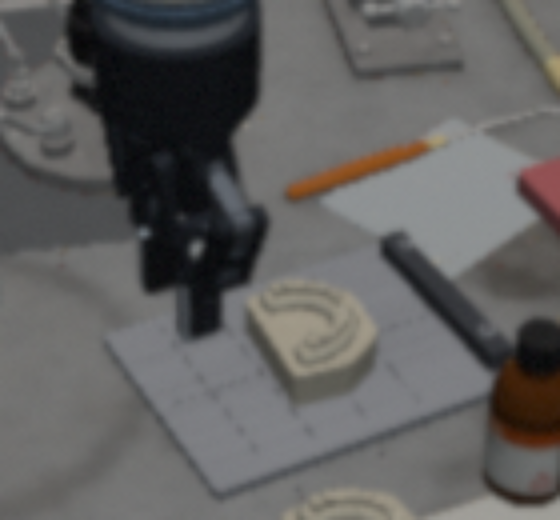

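The side crop shows the model at (312,340) lying on its base, teeth up, with its front facing the bar. It is about 5° off square, so two fingertips pushed squarely should straighten it. I'll lower behind the back end and push slowly.

Emit:
carry_out(
  steps="0 0 1 0 0.4;0 0 2 0 0.4;0 0 2 0 0.4;-0.5 0 2 0 0.4;-0.9 0 2 0 0.4;-1.1 0 2 0 0.4;-1.3 0 2 0 0.4;-1.5 0 2 0 0.4;-1.7 0 2 0 0.4;-1.9 0 2 0 0.4;-2.1 0 2 0 0.4;-2.3 0 2 0 0.4;-2.5 0 2 0 0.4;-2.65 0 2 0 0.4;-2.8 0 2 0 0.4;-2.9 0 2 0 0.4;-3 0 2 0 0.4;-3 0 2 0 0.4",
)

```text
time_s: 7.25
eef_pos: [0.6004, -0.0179, 0.0389]
eef_rot: [[-0.954, -0.298, 0.001], [-0.298, 0.954, 0.0], [-0.001, -0.0, -1.0]]
ft_force: [-0.2, 1.1, -0.7]
width: 0.0342
grip_force: 0.0
```

```bash
python3 y.py 3
```

```text
tcp plate [0.0008 0.003  0.0309] 0.03417491673023721
scene 112 [[0.0126, -0.0178, 0.0175], [0.0374, 0.0282, 0.0214], [0.066, 0.0373, 0.0281]] ((38.71477127075195, 10.932432174682617), (55.60222244262695, 54.5224723815918), 4.48478889465332)
[[66.5999984741211, 10.300000190734863], [63.599998474121094, 19.100000381469727], [46.0, 34.400001525878906], [37.099998474121094, 38.099998474121094], [12.699999809265137, 36.20000076293945], [12.300000190734863, -8.399999618530273], [18.200000762939453, -18.0]]
  edge x [12.5 13.9] len 44.7 yaw deg -0.5
side 206 [[0.013, -0.0314, 0.019], [0.0399, -0.0197, 0.0234], [0.0655, 0.0195, 0.0364]] ((37.293880462646484, -7.18171501159668), (52.06880569458008, 56.2642707824707), 86.70812225341797)
[[66.5999984741211, 15.600000381469727], [22.600000381469727, 19.700000762939453], [8.100000381469727, -25.700000762939453], [27.5, -32.70000076293945], [46.29999923706055, -29.0], [65.30000305175781, -10.199999809265137]]
  edge x [15.3 -3. ] len 47.6 yaw deg -17.8
  edge x [65.9  2.7] len 25.8 yaw deg -2.8
wrist 6730 [[0.0105, -0.0165, 0.0184], [0.0242, 0.0041, 0.0201], [0.0404, 0.0245, 0.0376]] ((25.590591430664062, 3.9346675872802734), (42.988304138183594, 32.6499137878418), 89.37252044677734)
[[27.399999618530273, 25.200000762939453], [9.5, 21.0], [9.100000381469727, -12.699999809265137], [23.200000762939453, -17.5], [38.599998474121094, -9.600000381469727], [41.900001525878906, 4.099999904632568], [38.79999923706055, 15.800000190734863]]
  edge x [9.3 4.2] len 33.7 yaw deg -0.6
  edge x [40.2 -2.7] len 14.1 yaw deg -13.8
  edge x [40.4 10. ] len 12.1 yaw deg 14.7
```

Squared to within about 0.5°, with a gap of about 6 mm left. I'll close it slowly.

Emit:
carry_out(
  steps="-0.06 0 0 0 0.4;-0.12 0 0 0 0.4;-0.18 0 0 0 0.4;-0.22 0 0 0 0.4;-0.26 0 0 0 0.4;-0.26 0 0 0 0.4",
)

```text
time_s: 8.0
eef_pos: [0.6063, -0.016, 0.0388]
eef_rot: [[-0.954, -0.298, 0.0], [-0.298, 0.954, -0.0], [-0.0, -0.0, -1.0]]
ft_force: [-0.1, 0.2, 0.9]
width: 0.0342
grip_force: 0.0
```

Emit:
carry_out(
  steps="-0.03 0 0 0 0.4;-0.06 0 0 0 0.4;-0.09 0 0 0 0.4;-0.09 0 0 0 0.4",
)

```text
time_s: 8.4
eef_pos: [0.6074, -0.0156, 0.0388]
eef_rot: [[-0.954, -0.298, -0.002], [-0.298, 0.954, -0.0], [0.002, 0.0, -1.0]]
ft_force: [-4.0, -2.8, 4.3]
width: 0.034
grip_force: 2.5
```

```bash
python3 y.py|grep -E 'tcp|edge|^s|^w'
```

```text
tcp plate [0.0082 0.0031 0.0308] 0.03396971067625297
scene 110 [[0.0197, -0.0168, 0.0186], [0.046, 0.0276, 0.021], [0.0711, 0.0358, 0.0279]] ((45.5970458984375, 8.853034973144531), (54.1480827331543, 50.58554458618164), 87.66674041748047)
  edge x [21.8  9.4] len 49.0 yaw deg -2.0
side 194 [[0.0193, -0.031, 0.0187], [0.0468, -0.0204, 0.0236], [0.0713, 0.021, 0.0365]] ((45.740211486816406, -8.377458572387695), (51.51499938964844, 51.31592559814453), 74.96672821044922)
  edge x [71.3 -0.3] len 23.4 yaw deg 0.1
wrist 6807 [[0.0182, -0.0163, 0.0184], [0.0316, 0.0042, 0.0201], [0.0479, 0.0246, 0.0367]] ((33.20880889892578, 4.211874008178711), (42.7017707824707, 32.701087951660156), 89.93657684326172)
  edge x [16.9  4.2] len 33.7 yaw deg -0.1
  edge x [48.1 -2.4] len 13.6 yaw deg -12.3
```

Contact with the bar now shows as about 5 N. One more gentle press to seat it, then I'll back off and rise.

Emit:
carry_out(
  steps="-0.04 0 0 0 0.4;-0.06 0 0 0 0.4;-0.06 0 0 0 0.4;-0.06 0 0 0 0.4",
)

```text
time_s: 8.95
eef_pos: [0.6075, -0.0155, 0.0386]
eef_rot: [[-0.954, -0.298, -0.005], [-0.298, 0.954, -0.0], [0.004, 0.001, -1.0]]
ft_force: [-9.5, -4.8, 7.4]
width: 0.0337
grip_force: 5.0
```

Emit:
carry_out(
  steps="0.1 0 0 0 0.4;0.3 0 0 0 0.4;0.8 0 0 0 0.4;1.4 0 0 0 0.4;1.4 0 -2 0 0.4;1.4 0 -4 0 0.4;1.8 0 -5 0 0.4;2.2 0 -6 0 0.4;2.2 0 -6 0 0.4;2.2 0 -6 0 0.4",
)

```text
time_s: 9.95
eef_pos: [0.5569, -0.0314, 0.1891]
eef_rot: [[-0.955, -0.298, 0.001], [-0.298, 0.955, -0.0], [-0.001, -0.0, -1.0]]
ft_force: [-0.1, -0.1, -0.7]
width: 0.0342
grip_force: 0.0
```

```bash
python3 y.py 4|grep -E 'tcp|edge|^s|^w'; python3 - <<'E'
import cv2,numpy as np
a=cv2.imread('pics/scene_4.png')[:,:];b=cv2.imread('pics/side_4.png')
w=cv2.imread('pics/wrist_4.png');cv2.imwrite('pics/f.png',cv2.resize(np.hstack([a,b]),(800,372)))
E
```

```text
tcp plate [-0.0447  0.0031  0.1811] 0.03417627740822055
scene 462 [[0.0195, -0.0292, 0.018], [0.0396, 0.0058, 0.0221], [0.0708, 0.0359, 0.0359]] ((45.16303253173828, 2.919157028198242), (66.66270446777344, 51.87602233886719), 89.55267333984375)
  edge x [19.9  5.8] len 54.9 yaw deg -1.8
  edge x [70.5  4.9] len 12.9 yaw deg -5.5
  edge x [69.3 17.4] len 12.8 yaw deg 17.0
side 499 [[0.0188, -0.0302, 0.0183], [0.0396, 0.0001, 0.024], [0.0708, 0.0352, 0.0374]] ((44.80279541015625, 2.2244033813476562), (52.898921966552734, 69.60540771484375), 0.9505671262741089)
  edge x [70.7  2.7] len 31.7 yaw deg 0.1
  edge x [18.4  2. ] len 51.9 yaw deg 1.0
wrist 4641 [[0.0192, -0.0287, 0.017], [0.0396, 0.0036, 0.0206], [0.071, 0.0359, 0.0341]] ((45.194759368896484, 3.3474693298339844), (66.58755493164062, 52.79420471191406), 89.69222259521484)
  edge x [20.5  3.6] len 63.5 yaw deg -0.7
  edge x [70.3  3.9] len 39.7 yaw deg 2.0
```

View pics/f.png

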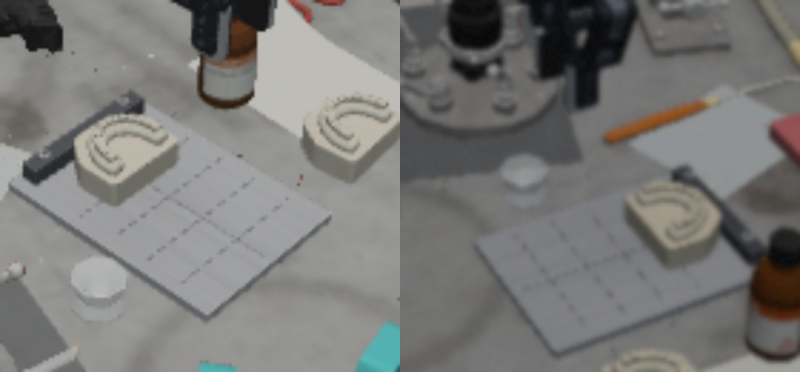

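View pics/wrist_4.png

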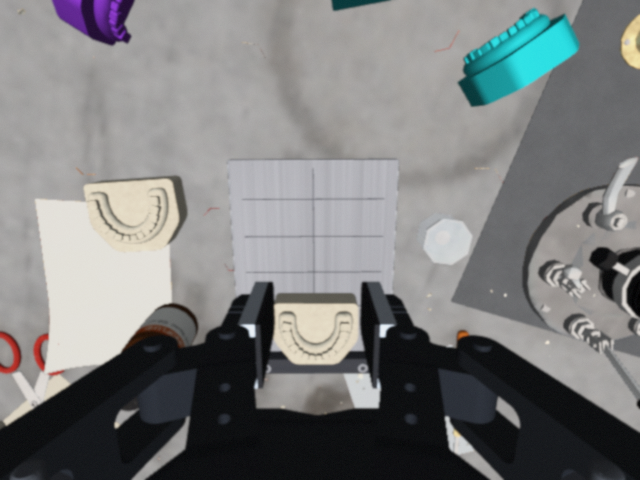

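The model lies teeth up on the plate at wrist (316,328), with its front edge against the bar at (316,365). The spare, bottle and dish are where they were, and the robot is touching nothing.

```bash
python3 -c "
from h import *
print(arm.hand_in())"
```

```text
the job is handed in; nothing more can be done
None
```

The arch model was tipped onto its base and pushed flush and square against the stop bar, with the spare model, bottle and dish left untouched, and the job is handed in after about 10 s of robot time.

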